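# Sort out the swapped things on the soldering bench

## Task

The four things on the soldering bench have been put down on one another's wooden bases. Stand each one back, upright and in the middle of the dark circle, on its own base: the brass-shavings tip-cleaner pot on the base with the two wire rests, the flux tin on the base with the little steel dish, the solder reel on the base with the roller, and the transformer on the base with the terminal strip. A base has room for only one thing, so the bare base is there to be used as a free spot on the way; never tip anything over.

Things in the scene. Friction and masses are not known exactly. Their poses are not given: they have to be found in the camera images.
- pot_mid (a point): tip-cleaner pot: round steel pot 60 mm in diameter, 40 mm tall, full of a tangle of brass shavings (one rigid piece); loose, about 0.16 kg. The point is its centre, 20 mm above its underside; z up. It can be gripped across the outside at any yaw.
- tin_mid (a point): flux tin: flat closed round tin of bare aluminium with a pale disc on its lid, 62 mm in diameter, 30 mm tall; loose, about 0.12 kg. The point is its centre, 15 mm above its underside; z up. It can be gripped at any yaw.
- reel_mid (a point): solder reel standing on end: silvery winding between two black end discs 54 mm in diameter (winding 51 mm), 46 mm tall in all; loose, about 0.25 kg. The point is its centre, 23 mm above its underside; z up. It can be gripped at any yaw.
- transformer_mid (a point): mains transformer: dark iron core 58 mm (its x) by 34 mm (its y) by 48 mm tall, copper winding bulging to 50 mm along its y (34 mm wide along x, 9 to 39 mm above the underside); loose, about 0.4 kg. The point is its centre, 24 mm above its underside; z up. Grip it along its y over the winding (50 mm) or along its x over the core (58 mm).
- rest_base_spot (a point): base with the two wire rests, home of the tip-cleaner pot. Fixed board 140 x 100 x 18 mm (long along x). Point: centre of its dark 82 mm circle, on the top face (18 mm above bench), 50 mm from the near end; x towards the far end, within 0.3 rad of world x, z up. Two M-shaped steel wires at the far end. Fitting: 50 to 90 mm along +x, within 45 mm sideways, up to 45 mm above the board.
- dish_base_spot (a point): base with the little steel dish, home of the flux tin. Fixed board 140 x 100 x 18 mm (long along x). Point: centre of its dark 82 mm circle, on the top face (18 mm above bench), 50 mm from the near end; x towards the far end, within 0.3 rad of world x, z up. Open round dish 38 mm across at the far end. Fitting: 50 to 90 mm along +x, within 45 mm sideways, up to 12 mm above the board.
- roller_base_spot (a point): base with the roller, home of the solder reel. Fixed board 140 x 100 x 18 mm (long along x). Point: centre of its dark 82 mm circle, on the top face (18 mm above bench), 50 mm from the near end; x towards the far end, within 0.3 rad of world x, z up. White roller crosswise between dark cheeks at the far end. Fitting: 50 to 90 mm along +x, within 45 mm sideways, up to 30 mm above the board.
- strip_base_spot (a point): base with the terminal strip, home of the transformer. Fixed board 140 x 100 x 18 mm (long along x). Point: centre of its dark 82 mm circle, on the top face (18 mm above bench), 50 mm from the near end; x towards the far end, within 0.3 rad of world x, z up. Black strip with four brass screws at the far end. Fitting: 50 to 90 mm along +x, within 45 mm sideways, up to 22 mm above the board.
- bare_base_spot (a point): bare base, the free spot: empty at the start. Fixed board 140 x 100 x 18 mm (long along x). Point: centre of its dark 82 mm circle, on the top face (18 mm above bench), 50 mm from the near end; x towards the far end, within 0.3 rad of world x, z up. It has no fitting at all.
Mind the look-alikes: they are no part of the job. What is shaped like the part that bears pot_mid but purple or red is not meant.

How it is judged:
By the outcome, as a careful person would: the job done as asked, in the order asked, and still so for the second after the job is handed in, with the robot touching nothing.
It also fails if it takes over 139 s, if anything falls off the work surface, if the arm or the gripper's body presses on something with over 40 N, if the wrist force passes 120 N, or if a joint passes its speed limit or range.

## Robot

A 7-joint arm with a two-finger parallel gripper is mounted at the origin on the work surface. World frame = base frame: x ahead of the robot, y to its left, z up, the work surface at z = 0. Lengths are in mm, angles in rad, forces in N, time in s.
With the tool pointing down it reaches from about 400 to 875 mm from the base axis. Payload 6.5 kg.
Tool frame: the origin (TCP) lies midway between the tips of the shut fingers; the grasp point (between the pads) lies 19 mm behind it; x points along the fingers, z is the direction in which the jaws open and shut, and the axes are right-handed (so a half turn about x gives the same grasp; the last joint's range is limited). The gripper opens to 88 mm and grips with 3 to 60 N. Pads are 18 mm wide; open, the fingers measure 123 mm over their backs; the gripper's body (75 mm by 187 mm) begins 45 mm behind the grasp point.
Start: joints at [-1.31, 0.536, -0.004, 1.538, 0.003, 1.067, -0.071], TCP at [208.655, 615.592, 217.516] pointing down, gripper open.
Joint ranges: [-2.7, 2.7], [-0.37, 2.16], [-1.27, 1.26], [0.24, 2.4], [-1.31, 4.45], [0.19, 1.91], [-2.76, 2.76]. Speed limits (rad/s): [2.39, 2.39, 3.14, 3.14, 3.14, 3.14, 3.14].

## Interface

Orientations are given as a unit quaternion [w, x, y, z].
In Python, from workcell import arm, optics gives the robot as it stands.
- The arm moves only by the tool send_rows, never from a script. Its argument "plan" is one flat list of numbers, 5 for each row, row after row: the shift along the tool's x, y, z in mm, then the turn about the tool's x in degrees, then the opening, from 0 (shut) to 1 (fully open). In form: [x, y, z, spin, hand, x, y, z, spin, hand, ...]. A call has exactly 5 rows; each row shifts and turns the commanded pose from where the row before left it, along the tool's axes as they then stand; what a row does not reach is not made up. A row lasts 1/10 s, in which the tool goes at most 50 mm and 8.59 degrees, less where a joint would pass 70% of its speed; a pose out of reach is approached as far as the arm can. A call with a gripper value outside its range is refused whole. The fingers move at their own pace and stop on an object; "newtons" is the grip in N (left out, the last holds). Time passes only in rows, so rows that do not move let the fingers close, or fill a call up. It gives the time, the measured TCP pose, the force and the opening at its end, in the units of the state.
- arm.read_state(): the state, without advancing time (a new reading comes with each control period).
- optics.camera(name): name is "scene" or "top"; returns a dict with "img" (400x640x3 uint8, red, green, blue), "depth" (400x640 float32, mm along the optical axis (not along the pixel's ray), 0 where there is no reading), "K" (3x3 intrinsics, pixels), "D" ([k1, k2, p1, p2, k3] as OpenCV has them; the pictures are not rectified), "rvec" (rotation vector, rad) and "tvec" (3), from world to camera coordinates, as OpenCV has them. Camera axes: x right, y down, z forward; pixel columns grow to the right and rows downward; lengths in mm; the calibration is good to about 2 mm. A picture is of the moment at which its call begins.
- arm.sign_off(): hands the job in, once; it reports no verdict.
The state is a dict: "t": time; "joint_positions": joint angles; "joint_velocities": joint speeds; "tau": joint torques, N m; "tcp_pos": TCP position; "tool_rot": TCP orientation; "force": force on the tool from outside, world axes, zero at the start; "moment": the same for the moment, N m; "gripper_width": finger opening in mm.
Only numpy, scipy, OpenCV 4.12 (cv2) and the standard library are available. Lean on these libraries where they do the work, as an engineer would, in place of code of your own. Each camera call takes 0.05 s, during which the arm holds its last target. There are 200 camera calls.

## Working session

There is one attempt and no reset: what is moved stays moved. The work goes in short steps, Python scripts to look and compute and a tool call to move; the robot and the scene stay as the last step left them, time stands still between calls to the robot, and variables do not carry over. Pictures are saved under pics/ and viewed, about 12 in all and at most 16, crops included, and the job is handed in when it is done.

Besides the shell and the picture viewer there is one more tool, called after "Emit:" as name(argument=value, ...), one argument or row to a line, values as JSON. send_rows: Moves the arm, as the interface text tells. Its arguments: {"type":"object","properties":{"plan":{"type":"array","items":{"type":"number"}},"newtons":{"type":"number"}},"required":["plan"]}

```bash
mkdir -p pics; cat > h.py <<'E'
import numpy as np,cv2
from workcell import arm,optics
def shot(n,f=None):
    c=optics.camera(n)
    if f: cv2.imwrite(f,c['img'][:,:,::-1])
    return c
def world(c,u,v,z=None):
    """pixel -> world; at plane z if given, else by depth"""
    R=cv2.Rodrigues(np.array(c['rvec'],float))[0];t=np.array(c['tvec'],float).ravel()
    p=cv2.undistortPoints(np.array([[[u,v]]],float),np.array(c['K'],float),np.array(c['D'],float))[0,0]
    r=R.T@np.array([p[0],p[1],1]);o=-R.T@t
    if z is None: s=c['depth'][int(round(v)),int(round(u))]
    else: s=(z-o[2])/r[2]
    return o+s*r
E
python3 - <<'E'
from h import *
import pickle
for n in('top','scene'):
    c=shot(n,f'pics/{n}0.png');pickle.dump(c,open(f'{n}0.pkl','wb'))
    R=cv2.Rodrigues(np.array(c['rvec'],float))[0];print(n,-R.T@np.array(c['tvec']).ravel(),R[2],c['K'][0][0])
print(arm.read_state())
E
```

```text
top [409.22734901 -54.60473347 965.39113545] [ 0.07955437 -0.02072345 -0.99661509] 408.52033212114105
scene [1324.77129277   68.26060411  935.74134763] [-0.67658647 -0.08717806 -0.73118448] 494.351870867611
{'t': 0.1, 'joint_positions': array([-1.31020538,  0.53704238, -0.00444647,  1.53871845,  0.00262321,
        1.0673075 , -0.07119322]), 'joint_velocities': array([ 0.0001698 , -0.00191419, -0.00016552, -0.00199608,  0.00112919,
        0.00093532, -0.00061989]), 'tau': array([ 1.72422635e-03, -5.72077703e+01,  9.93659757e-01, -2.52228981e+01,
       -5.61355893e-02,  1.34428605e-02,  5.61495733e-05]), 'tcp_pos': array([208.48980577, 615.06848109, 216.77955297]), 'tool_rot': array([ 0.57426003, -0.41237101,  0.57504999,  0.41169537]), 'force': array([-0.35401201,  0.03172924,  0.17597945]), 'moment': array([-0.00034532,  0.04945864, -0.05073172]), 'gripper_width': 88.06135805113134}
```

View pics/top0.png

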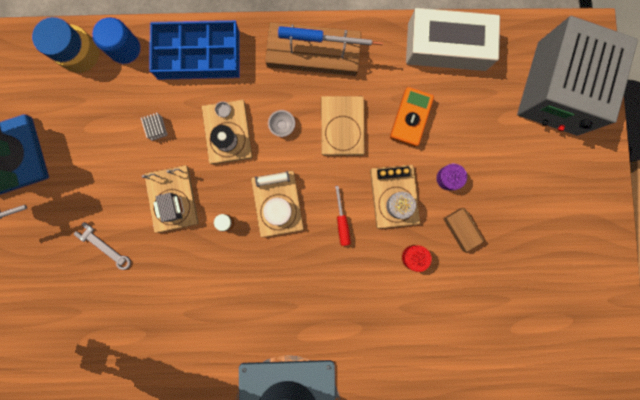

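View pics/scene0.png

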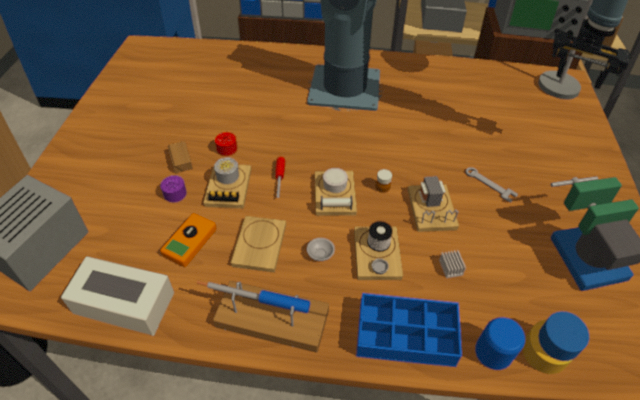

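```bash
cat > meas.py <<'E'
from h import *
def cloud(c):
    K=np.array(c['K'],float);R=cv2.Rodrigues(np.array(c['rvec'],float))[0];t=np.array(c['tvec'],float).ravel()
    vv,uu=np.mgrid[0:400,0:640].astype(float)
    p=cv2.undistortPoints(np.stack([uu,vv],-1).reshape(-1,1,2),K,np.array(c['D'],float))[:,0]
    d=c['depth'].reshape(-1,1)
    P=(np.c_[p,np.ones(len(p))]*d-t)@R
    P[d[:,0]==0]=np.nan
    return P.reshape(400,640,3)
BOX={'rest':(140,160,205,238),'dish':(198,95,256,168),'roller':(248,168,308,242),'strip':(368,160,424,232),'bare':(315,90,370,160)}
def measure(c):
    P=cloud(c)
    for n,(a,b,e,f) in BOX.items():
        Q=P[b:f,a:e].reshape(-1,3);Q=Q[np.isfinite(Q).all(1)]
        bd=Q[(Q[:,2]>11)&(Q[:,2]<25)]
        r=cv2.minAreaRect(bd[:,:2].astype(np.float32));bx=cv2.boxPoints(r)
        # long axis towards +x
        e1=bx[1]-bx[0];e2=bx[2]-bx[1];l,s=(e1,e2) if np.hypot(*e1)>np.hypot(*e2) else (e2,e1)
        L,S=np.hypot(*l),np.hypot(*s);l=l/L*np.sign(l[0]);spot=np.array(r[0])-20*l
        print(n,'LxS %.0f %.0f'%(L,S),'zmed %.1f'%np.median(bd[:,2]),'yaw %.3f'%np.arctan2(l[1],l[0]),'spot',spot.round(1))
        d=Q[:,:2]-spot;near=(np.hypot(*d.T)<48)&(Q[:,2]>28)
        N=Q[near]
        if len(N)>15:
            h=np.percentile(N[:,2],90);T=N[N[:,2]>h-5]
            (cx,cy),rad=cv2.minEnclosingCircle(T[:,:2].astype(np.float32));rr=cv2.minAreaRect(T[:,:2].astype(np.float32))
            print('   obj top %.1f'%h,'circ',round(cx,1),round(cy,1),'r %.1f'%rad,'mean',T[:,:2].mean(0).round(1),'rect',np.round(rr[0],1),np.round(rr[1],1),'%.0f'%rr[2])
E
python3 - <<'E'
from meas import *
import pickle
c=pickle.load(open('top0.pkl','rb'));measure(c)
im=c['img'][:,:,::-1]
big=lambda a,b,e,f,s:cv2.resize(im[b:f,a:e],None,fx=s,fy=s,interpolation=cv2.INTER_CUBIC)
cv2.imwrite('pics/cropL.png',big(140,90,310,240,4));cv2.imwrite('pics/cropR.png',big(310,90,480,240,4))
E
```

```text
rest LxS 138 102 zmed 18.1 yaw 0.177 spot [467.8 255.7]
   obj top 67.7 circ 466.6 254.0 r 32.4 mean [466.3 253.3] rect [466.1 255.5] [58.8 40.1] 12
dish LxS 139 100 zmed 18.1 yaw 0.131 spot [623.2 125.6]
   obj top 65.8 circ 619.7 129.5 r 27.1 mean [619.7 129.3] rect [619.6 129.2] [53.2 52.1] 44
roller LxS 140 100 zmed 18.3 yaw 0.146 spot [451.3   9.3]
   obj top 50.7 circ 452.0 9.9 r 30.6 mean [451.8  10. ] rect [451.9  10.4] [58.5 60.7] 89
strip LxS 140 99 zmed 18.4 yaw 0.078 spot [ 462.3 -264.9]
   obj top 60.0 circ 458.6 -270.1 r 29.9 mean [ 458.5 -269.4] rect [ 459.  -268.7] [56.8 58.4] 88
bare LxS 137 100 zmed 18.0 yaw -0.024 spot [ 631.8 -146.3]
```

View pics/cropL.png

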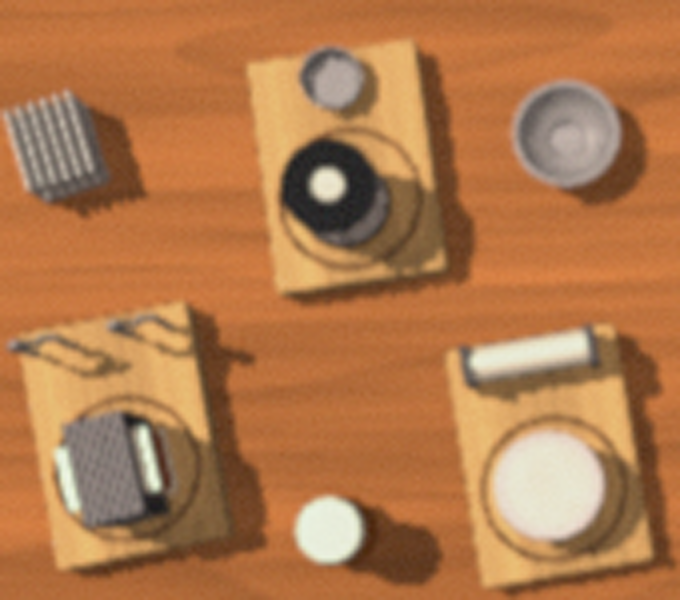

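View pics/cropR.png

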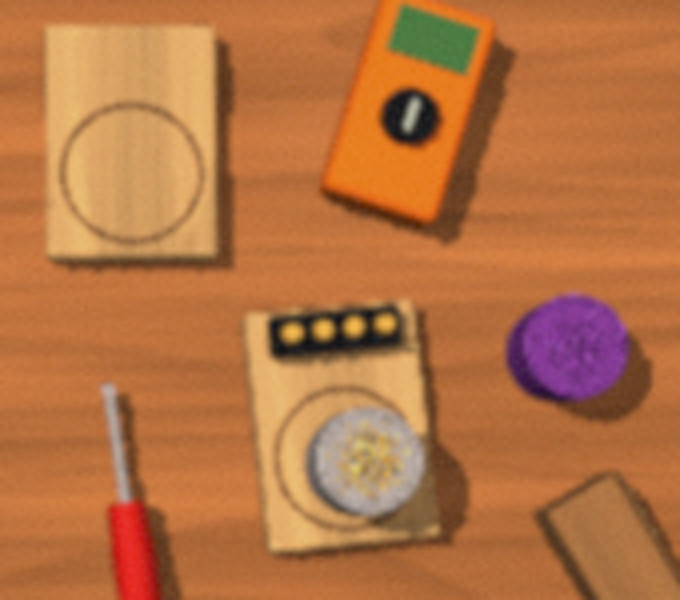

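```bash
cat > go.py <<'E'
from h import *
from scipy.spatial.transform import Rotation as Ro
def axes():
    s=arm.read_state();q=s['tool_rot'];return s,Ro.from_quat([q[1],q[2],q[3],q[0]]).as_matrix()
def go(x,y,z,ref=None):
    s,R=axes();d=np.array([x,y,z])-(s['tcp_pos'] if ref is None else ref)
    print('t%.1f tcp'%s['t'],s['tcp_pos'].round(1),'w%.1f'%s['gripper_width'],'F',s['force'].round(1),'jawyaw %.3f'%np.arctan2(R[1,2],R[0,2]),'-> tool shift',(R.T@d).round(1))
E
python3 - <<'E'
from go import *
import pickle
s,R=axes();print(R.round(3));c=pickle.load(open('top0.pkl','rb'))
for n,u,v in(('rest',172.5,206.75),('strip',395.75,204.5),('bare',342.75,133),('roller',278.75,212),('dish',227.5,139.5)):print(n,world(c,u,v,18).round(1))
print('dish fitting tops etc; vise max z');from meas import cloud
P=cloud(c);print(np.nanmax(P[110:195,0:50,2]),P[150,20])
j=np.arctan2(R[1,2],R[0,2]);print('jaw',j)
for t in (np.pi/2+.18,-np.pi/2+.18):
    print('turn world',np.degrees(t-j),'=> spin about tool x (down)',-np.degrees(t-j))
E
```

```text
[[-0.    -0.947  0.321]
 [-0.001  0.321  0.947]
 [-1.    -0.    -0.001]]
rest [467.7 253.7  18. ]
strip [ 460.3 -264.3   18. ]
bare [ 632.3 -145.7   18. ]
roller [449.6   8.5  18. ]
dish [622.6 125.5  18. ]
dish fitting tops etc; vise max z
156.76324744792234 [604.0373088  593.68444644  42.83993935]
jaw 1.2441016171384607
turn world 29.03146836492041 => spin about tool x (down) -29.03146836492041
turn world -150.9685316350796 => spin about tool x (down) 150.9685316350796
```

Emit:
send_rows(
  plan=[0,0,0,-5.8,1,0,0,0,-5.8,1,0,0,0,-5.8,1,0,0,0,-5.8,1,0,0,0,-5.8,1],
  newtons=20,
)

```text
t: 0.6
tcp_pos: [208.6, 615.2, 217.0]
tool_rot: [-0.452, 0.544, -0.452, -0.544]
force: [0.1, -0.2, 0.3]
gripper_width: 88.3
```

```bash
python3 -c "
from go import *
s,R=axes();print(R.round(4))
go(466.2,254.5,150)"
```

```text
[[-2.000e-04 -9.832e-01 -1.826e-01]
 [-9.000e-04 -1.826e-01  9.832e-01]
 [-1.000e+00  4.000e-04 -9.000e-04]]
t0.6 tcp [208.6 615.2 217. ] w88.3 F [ 0.1 -0.2  0.3] jawyaw 1.754 -> tool shift [  67.3 -187.5 -401.7]
```

Emit:
send_rows(
  plan=[0,-18.7,-40,0,1,0,-18.7,-40,0,1,0,-18.7,-40,0,1,0,-18.7,-40,0,1,0,-18.7,-40,0,1],
)

```text
t: 1.1
tcp_pos: [337.0, 433.7, 217.3]
tool_rot: [-0.453, 0.543, -0.453, -0.543]
force: [1.0, 0.1, 0.0]
gripper_width: 88.0
```

Emit:
send_rows(
  plan=[6,-18.8,-40.3,0,1,15,-18.8,-40.3,0,1,15,-18.8,-40.3,0,1,15,-18.8,-40.3,0,1,15,-18.8,-40.3,0,1],
)

```text
t: 1.6
tcp_pos: [465.4, 252.3, 150.9]
tool_rot: [-0.453, 0.543, -0.453, -0.543]
force: [0.2, 0.6, -0.1]
gripper_width: 88.3
```

Emit:
send_rows(
  plan=[0,0,0,0,1,0,0,0,0,1,0,0,0,0,1,0,0,0,0,1,0,0,0,0,1],
)

```text
t: 2.1
tcp_pos: [464.2, 255.4, 151.8]
tool_rot: [0.453, -0.543, 0.452, 0.543]
force: [0.1, 0.1, 0.9]
gripper_width: 88.2
```

```bash
python3 -c "
from go import *
go(466.2,254.5,24)
shot('scene','pics/s1.png');shot('top','pics/t1.png')
a=cv2.imread('pics/s1.png')[120:300,360:520];b=cv2.imread('pics/t1.png')[130:270,110:280]
cv2.imwrite('pics/c1.png',np.hstack([cv2.resize(a,(400,450)),cv2.resize(b,(400,330)) if 0 else cv2.resize(b,(400,450))]))"
```

```text
t2.1 tcp [464.2 255.4 151.8] w88.2 F [0.1 0.1 0.9] jawyaw 1.752 -> tool shift [127.8  -1.7  -1.3]
```

View pics/c1.png

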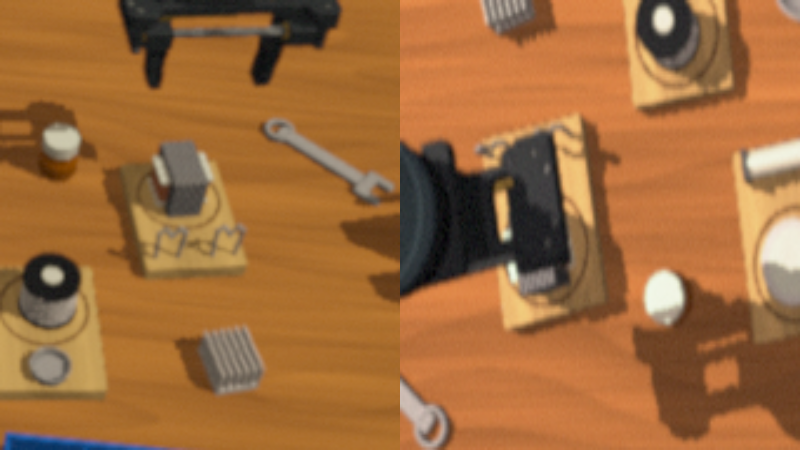

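Emit:
send_rows(
  plan=[26,-1.5,0,0,1,26,0,0,0,1,26,0,0,0,1,26,0,0,0,1,23,0,0,0,1],
)

```text
t: 2.7
tcp_pos: [466.0, 254.6, 23.5]
tool_rot: [0.453, -0.543, 0.453, 0.543]
force: [0.5, -0.2, 0.5]
gripper_width: 88.5
```

Emit:
send_rows(
  plan=[0,0,0,0,0.7,0,0,0,0,0.6,0,0,0,0,0.5,0,0,0,0,0.4,0,0,0,0,0.4],
  newtons=20,
)

```text
t: 3.2
tcp_pos: [466.9, 254.7, 25.5]
tool_rot: [-0.454, 0.543, -0.453, -0.543]
force: [0.2, 0.5, 1.9]
gripper_width: 50.3
```

```bash
python3 -c "
from go import *
for i in range(3): go(632,-146,140); shot('top')"
```

```text
t3.2 tcp [466.9 254.7  25.5] w50.3 F [0.2 0.5 1.9] jawyaw 1.750 -> tool shift [-114.7  -91.2 -423.6]
t3.2 tcp [466.9 254.7  25.5] w49.8 F [-1.5  0.   4.4] jawyaw 1.750 -> tool shift [-114.7  -91.1 -423.7]
t3.3 tcp [466.9 254.7  25.5] w49.9 F [-0.4  0.2  6.7] jawyaw 1.750 -> tool shift [-114.7  -91.1 -423.6]
```

Emit:
send_rows(
  plan=[-5,0,0,0,0.3,-20,0,0,0,0.3,-30,0,0,0,0.3,-30,0,0,0,0.3,-30,0,0,0,0.3],
  newtons=30,
)

```text
t: 3.85
tcp_pos: [465.6, 253.8, 140.4]
tool_rot: [0.453, -0.543, 0.454, 0.543]
force: [0.8, 0.7, -2.9]
gripper_width: 49.9
```

Emit:
send_rows(
  plan=[0,-3,-14,0,0.3,0,-6,-28,0,0.3,0,-6,-28,0,0.3,0,-6,-28,0,0.3,0,-6,-28,0,0.3],
)

```text
t: 4.35
tcp_pos: [514.6, 132.5, 138.1]
tool_rot: [0.453, -0.542, 0.454, 0.543]
force: [-0.4, 0.4, -3.0]
gripper_width: 49.6
```

Emit:
send_rows(
  plan=[0,-6,-28,0,0.3,0,-6,-28,0,0.3,0,-6,-28,0,0.3,0,-6,-28,0,0.3,0,-6,-28,0,0.3],
)

```text
t: 4.85
tcp_pos: [568.8, 0.4, 138.0]
tool_rot: [0.453, -0.542, 0.454, 0.543]
force: [0.6, -0.3, -2.3]
gripper_width: 49.8
```

Emit:
send_rows(
  plan=[0,-6,-28,0,0.3,0,-6,-28,0,0.3,0,-6,-28,0,0.3,0,-6,-28,0,0.3,0,-6,-28,0,0.3],
)

```text
t: 5.35
tcp_pos: [623.0, -131.8, 137.6]
tool_rot: [0.453, -0.542, 0.454, 0.543]
force: [0.5, 0.1, -3.1]
gripper_width: 49.8
```

Emit:
send_rows(
  plan=[0,-4,-18,0,0.3,0,0,0,0,0.3,0,0,0,0,0.3,0,0,0,0,0.3,0,0,0,0,0.3],
)

```text
t: 5.85
tcp_pos: [631.0, -145.2, 139.1]
tool_rot: [0.453, -0.543, 0.453, 0.544]
force: [0.3, 0.5, -2.5]
gripper_width: 49.8
```

```bash
python3 -c "
from go import *
go(632,-146,27);print(arm.read_state()['joint_positions'])"
```

```text
t5.8 tcp [ 631.  -145.2  139.1] w49.8 F [ 0.3  0.5 -2.5] jawyaw 1.752 -> tool shift [112.1  -0.9  -1. ]
[ 0.1109453   0.6181604   0.06700166  1.60983734 -0.04979151  0.91618335
  1.94783741]
```

Emit:
send_rows(
  plan=[30,-1,-1,0,0.3,30,0,0,0,0.3,30,0,0,0,0.3,17,0,0,0,0.3,4,0,0,0,0.3],
)

```text
t: 6.35
tcp_pos: [631.1, -146.5, 26.5]
tool_rot: [0.452, -0.542, 0.454, 0.544]
force: [1.3, -0.3, -3.0]
gripper_width: 49.9
```

Emit:
send_rows(
  plan=[1,0,0,0,0.3,1,0,0,0,0.3,1,0,0,0,0.3,0,0,0,0,0.3,0,0,0,0,0.3],
)

```text
t: 6.85
tcp_pos: [633.0, -147.6, 26.1]
tool_rot: [-0.453, 0.543, -0.453, -0.542]
force: [-0.2, 0.3, -3.5]
gripper_width: 49.9
```

Emit:
send_rows(
  plan=[0.5,0,0,0,0.3,0.5,0,0,0,0.3,0.5,0,0,0,0.3,0.5,0,0,0,0.3,0,0,0,0,0.3],
)

```text
t: 7.35
tcp_pos: [632.9, -147.6, 25.5]
tool_rot: [-0.453, 0.543, -0.453, -0.543]
force: [-5.5, 0.9, 13.3]
gripper_width: 49.8
```

Emit:
send_rows(
  plan=[0,0,0,0,0.7,0,0,0,0,0.9,0,0,0,0,1,0,0,0,0,1,0,0,0,0,1],
)

```text
t: 7.85
tcp_pos: [632.6, -147.5, 23.4]
tool_rot: [0.453, -0.543, 0.453, 0.543]
force: [-0.4, 0.5, 0.3]
gripper_width: 87.0
```

Emit:
send_rows(
  plan=[-10,0,0,0,1,-25,0,0,0,1,-30,0,0,0,1,-30,0,0,0,1,-10,0,0,0,1],
)

```text
t: 8.35
tcp_pos: [634.7, -148.1, 132.6]
tool_rot: [-0.454, 0.544, -0.452, -0.541]
force: [-0.1, -1.7, 0.6]
gripper_width: 88.5
```

```bash
python3 -c "
from go import *
go(458.8,-269.7,130)"
```

```text
t8.3 tcp [ 634.7 -148.1  132.6] w88.5 F [-0.1 -1.7  0.6] jawyaw 1.750 -> tool shift [  1.7 194.8 -88.3]
```

Emit:
send_rows(
  plan=[0,25,-11,0,1,0,25,-11,0,1,0,25,-11,0,1,0,25,-11,0,1,0,25,-11,0,1],
)

```text
t: 8.85
tcp_pos: [518.2, -224.4, 128.3]
tool_rot: [0.453, -0.543, 0.453, 0.543]
force: [0.1, -0.1, -0.4]
gripper_width: 88.3
```

Emit:
send_rows(
  plan=[0,25,-11,0,1,0,25,-11,0,1,0,19,-11,0,1,0,0,0,0,1,0,0,0,0,1],
)

```text
t: 9.35
tcp_pos: [457.7, -268.5, 128.5]
tool_rot: [-0.454, 0.543, -0.453, -0.543]
force: [-0.0, 1.1, -0.2]
gripper_width: 88.3
```

```bash
python3 -c "
from go import *
go(458.8,-269.7,21)"
```

```text
t9.3 tcp [ 457.7 -268.5  128.5] w88.3 F [-0.   1.1 -0.2] jawyaw 1.750 -> tool shift [107.5  -0.8  -1.5]
```

Emit:
send_rows(
  plan=[28,-0.8,-1,0,1,28,0,0,0,1,28,0,0,0,1,20,0,0,0,1,3,0,0,0,1],
)

```text
t: 9.85
tcp_pos: [458.2, -267.3, 19.3]
tool_rot: [0.453, -0.542, 0.453, 0.545]
force: [0.5, 0.3, 0.9]
gripper_width: 88.3
```

Emit:
send_rows(
  plan=[0,0,0,0,0.8,0,0,0,0,0.65,0,0,0,0,0.5,0,0,0,0,0.4,0,0,0,0,0.4],
  newtons=20,
)

```text
t: 10.35
tcp_pos: [459.2, -269.7, 22.5]
tool_rot: [-0.453, 0.543, -0.453, -0.542]
force: [-0.5, 0.4, 6.1]
gripper_width: 59.4
```

Emit:
send_rows(
  plan=[-5,0,0,0,0.4,-20,0,0,0,0.4,-30,0,0,0,0.4,-30,0,0,0,0.4,-30,0,0,0,0.4],
)

```text
t: 10.85
tcp_pos: [457.8, -269.4, 137.7]
tool_rot: [0.453, -0.542, 0.453, 0.543]
force: [0.3, -0.4, -2.1]
gripper_width: 59.3
```

```bash
python3 -c "
from go import *
go(467.8,254.7,130)"
```

```text
t10.8 tcp [ 457.8 -269.4  137.7] w59.3 F [ 0.3 -0.4 -2.1] jawyaw 1.750 -> tool shift [   7.8 -103.3  514. ]
```

Emit:
send_rows(
  plan=[0,-3.4,17,0,0.4,0,-6.8,34,0,0.4,0,-6.8,34,0,0.4,0,-6.8,34,0,0.4,0,-6.8,34,0,0.4],
)

```text
t: 11.35
tcp_pos: [460.7, -112.4, 136.7]
tool_rot: [0.453, -0.543, 0.453, 0.543]
force: [0.3, -0.2, -0.4]
gripper_width: 59.2
```

Emit:
send_rows(
  plan=[0,-6.8,34,0,0.4,0,-6.8,34,0,0.4,0,-6.8,34,0,0.4,0,-6.8,34,0,0.4,0,-6.8,34,0,0.4],
)

```text
t: 11.85
tcp_pos: [463.9, 60.9, 136.7]
tool_rot: [-0.453, 0.543, -0.453, -0.543]
force: [1.2, -0.1, -0.7]
gripper_width: 59.5
```

Emit:
send_rows(
  plan=[0,-6.8,34,0,0.4,0,-6.8,34,0,0.4,0,-6.8,34,0,0.4,0,-6.8,34,0,0.4,0,-4.7,21,0,0.4],
)

```text
t: 12.35
tcp_pos: [467.1, 222.8, 136.7]
tool_rot: [0.453, -0.543, 0.452, 0.544]
force: [0.5, 0.3, -1.4]
gripper_width: 59.2
```

Emit:
send_rows(
  plan=[0,0,0,0,0.4,0,0,0,0,0.4,0,0,0,0,0.4,0,0,0,0,0.4,0,0,0,0,0.4],
)

```text
t: 12.85
tcp_pos: [467.8, 218.9, 136.6]
tool_rot: [-0.454, 0.543, -0.454, -0.542]
force: [-0.2, 1.2, -2.8]
gripper_width: 59.2
```

```bash
python3 -c "
from go import *
go(467.8,254.7,24)"
```

```text
t12.8 tcp [467.8 218.9 136.6] w59.2 F [-0.2  1.2 -2.8] jawyaw 1.749 -> tool shift [112.5  -6.3  35.2]
```

Emit:
send_rows(
  plan=[0,-3,18,0,0.4,0,-3.3,17,0,0.4,0,0,0,0,0.4,0,0,0,0,0.4,0,0,0,0,0.4],
)

```text
t: 13.35
tcp_pos: [467.7, 254.7, 136.4]
tool_rot: [-0.453, 0.543, -0.454, -0.543]
force: [-0.0, -0.0, -1.7]
gripper_width: 59.4
```

```bash
python3 -c "
from go import *
go(467.8,254.7,24);shot('top');go(467.8,254.7,24)"
```

```text
t13.3 tcp [467.7 254.7 136.4] w59.4 F [-0.  -0.  -1.7] jawyaw 1.750 -> tool shift [ 1.124e+02 -2.000e-01  1.000e-01]
t13.4 tcp [467.7 254.6 136.4] w59.0 F [-0.3  0.6 -1.5] jawyaw 1.749 -> tool shift [ 1.124e+02 -1.000e-01  2.000e-01]
```

Emit:
send_rows(
  plan=[28,0,0,0,0.4,28,0,0,0,0.4,28,0,0,0,0.4,18,0,0,0,0.4,8,0,0,0,0.4],
)

```text
t: 13.9
tcp_pos: [466.8, 254.2, 24.9]
tool_rot: [0.452, -0.542, 0.454, 0.543]
force: [-0.7, 0.2, -1.2]
gripper_width: 59.0
```

Emit:
send_rows(
  plan=[0.7,0,0,0,0.4,0.7,0,0,0,0.4,0.6,0,0,0,0.4,0,0,0,0,0.4,0,0,0,0,0.4],
)

```text
t: 14.4
tcp_pos: [468.0, 255.7, 25.1]
tool_rot: [-0.454, 0.543, -0.453, -0.543]
force: [-0.1, -0.3, -1.2]
gripper_width: 59.5
```

Emit:
send_rows(
  plan=[0.6,0,0,0,0.4,0.6,0,0,0,0.4,0.6,0,0,0,0.4,0,0,0,0,0.4,0,0,0,0,0.4],
)

```text
t: 14.9
tcp_pos: [467.6, 255.5, 22.7]
tool_rot: [0.453, -0.543, 0.453, 0.543]
force: [0.2, 0.1, -0.8]
gripper_width: 59.0
```

Emit:
send_rows(
  plan=[0.5,0,0,0,0.4,0.5,0,0,0,0.4,0.5,0,0,0,0.4,0,0,0,0,0.4,0,0,0,0,0.4],
)

```text
t: 15.4
tcp_pos: [467.7, 255.6, 22.4]
tool_rot: [-0.453, 0.543, -0.453, -0.543]
force: [-4.2, -3.1, 14.0]
gripper_width: 59.4
```

Emit:
send_rows(
  plan=[0,0,0,0,0.7,0,0,0,0,0.9,0,0,0,0,1,0,0,0,0,1,0,0,0,0,1],
)

```text
t: 15.9
tcp_pos: [467.6, 255.5, 21.1]
tool_rot: [0.453, -0.543, 0.453, 0.543]
force: [0.5, 0.2, 0.1]
gripper_width: 87.6
```

Emit:
send_rows(
  plan=[-10,0,0,0,1,-25,0,0,0,1,-30,0,0,0,1,-30,0,0,0,1,-15,0,0,0,1],
)

```text
t: 16.4
tcp_pos: [468.8, 256.2, 134.4]
tool_rot: [-0.455, 0.543, -0.452, -0.542]
force: [-0.2, -0.3, -0.2]
gripper_width: 88.1
```

```bash
python3 -c "
from go import *
go(632.6,-147.5,130)
shot('scene','pics/s2.png');shot('top','pics/t2.png')
a=cv2.imread('pics/s2.png')[150:280,200:480];b=cv2.imread('pics/t2.png')[90:240,130:480]
cv2.imwrite('pics/c2.png',np.vstack([cv2.resize(a,(700,300)),cv2.resize(b,(700,300))]))"
```

```text
t16.4 tcp [468.8 256.2 134.4] w88.1 F [-0.2 -0.3 -0.2] jawyaw 1.750 -> tool shift [   4.1  -89.2 -426.4]
```

View pics/c2.png

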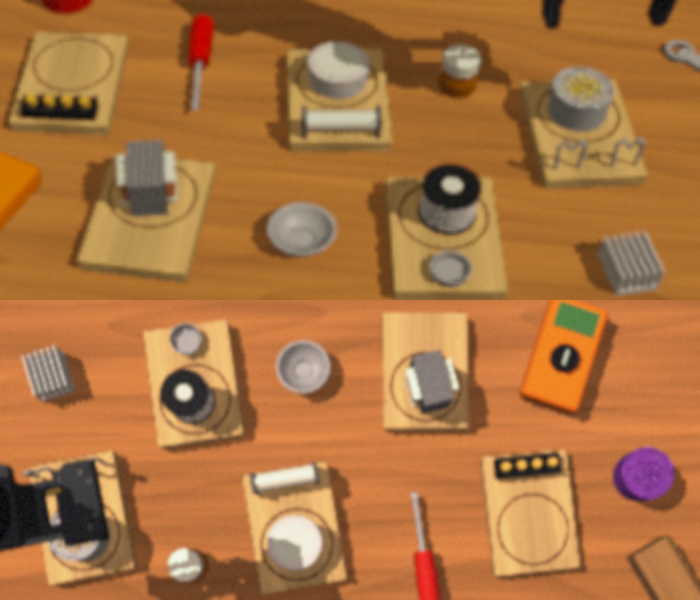

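Emit:
send_rows(
  plan=[0,-6,-29,0,1,0,-6,-29,0,1,0,-6,-29,0,1,0,-6,-29,0,1,0,-6,-29,0,1],
)

```text
t: 17.0
tcp_pos: [522.7, 116.9, 130.3]
tool_rot: [0.453, -0.543, 0.454, 0.543]
force: [0.0, 0.1, 0.2]
gripper_width: 88.8
```

Emit:
send_rows(
  plan=[0,-6,-29,0,1,0,-6,-29,0,1,0,-6,-29,0,1,0,-6,-29,0,1,0,-6,-29,0,1],
)

```text
t: 17.5
tcp_pos: [578.0, -20.3, 130.2]
tool_rot: [0.453, -0.542, 0.454, 0.543]
force: [0.8, 0.1, -0.9]
gripper_width: 87.9
```

Emit:
send_rows(
  plan=[0,-6,-29,0,1,0,-6,-29,0,1,0,-6,-29,0,1,0,-6,-29,0,1,0,-4,-20,0,1],
)

```text
t: 18.0
tcp_pos: [629.9, -150.4, 130.1]
tool_rot: [0.453, -0.542, 0.454, 0.543]
force: [0.1, 0.0, 0.5]
gripper_width: 88.2
```

Emit:
send_rows(
  plan=[0,0,0,0,1,0,0,0,0,1,0,0,0,0,1,0,0,0,0,1,0,0,0,0,1],
)

```text
t: 18.5
tcp_pos: [630.1, -146.7, 131.3]
tool_rot: [0.453, -0.543, 0.453, 0.543]
force: [0.1, -0.2, -0.2]
gripper_width: 88.1
```

```bash
python3 -c "
from go import *
go(632.6,-147.5,23)"
```

```text
t18.5 tcp [ 630.1 -146.7  131.3] w88.1 F [ 0.1 -0.2 -0.2] jawyaw 1.752 -> tool shift [108.3  -2.3  -1.3]
```

Emit:
send_rows(
  plan=[28,-1.5,-1,0,1,28,0,0,0,1,28,0,0,0,1,20,0,0,0,1,3,0,0,0,1],
)

```text
t: 19.0
tcp_pos: [629.8, -147.6, 21.7]
tool_rot: [0.452, -0.541, 0.454, 0.544]
force: [-0.6, 0.3, -0.5]
gripper_width: 88.2
```

Emit:
send_rows(
  plan=[0,0,0,0,0.7,0,0,0,0,0.6,0,0,0,0,0.5,0,0,0,0,0.3,0,0,0,0,0.3],
  newtons=30,
)

```text
t: 19.5
tcp_pos: [632.4, -148.5, 24.9]
tool_rot: [-0.453, 0.543, -0.453, -0.543]
force: [0.3, 1.1, 3.2]
gripper_width: 50.2
```

Emit:
send_rows(
  plan=[-5,0,0,0,0.3,-20,0,0,0,0.3,-30,0,0,0,0.3,-30,0,0,0,0.3,-25,0,0,0,0.3],
)

```text
t: 20.0
tcp_pos: [631.7, -148.8, 135.7]
tool_rot: [-0.453, 0.543, -0.453, -0.543]
force: [0.1, 1.0, -2.5]
gripper_width: 50.1
```

```bash
python3 -c "
from go import *
go(461.3,-264.6,130)"
```

```text
t20.0 tcp [ 631.7 -148.8  135.7] w50.1 F [ 0.1  1.  -2.5] jawyaw 1.750 -> tool shift [  5.7 188.4 -83.6]
```

Emit:
send_rows(
  plan=[0,12,-5,0,0.3,0,22,-10,0,0.3,0,22,-10,0,0.3,0,22,-10,0,0.3,0,22,-10,0,0.3],
)

```text
t: 20.5
tcp_pos: [538.4, -211.6, 132.4]
tool_rot: [0.453, -0.542, 0.454, 0.544]
force: [-0.3, -0.2, -3.3]
gripper_width: 49.8
```

Emit:
send_rows(
  plan=[0,22,-10,0,0.3,0,22,-10,0,0.3,0,22,-10,0,0.3,0,22,-8,0,0.3,0,0,0,0,0.3],
)

```text
t: 21.0
tcp_pos: [456.0, -266.2, 132.5]
tool_rot: [0.453, -0.54, 0.456, 0.543]
force: [0.0, -0.6, -2.6]
gripper_width: 49.9
```

Emit:
send_rows(
  plan=[0,0,0,0,0.3,0,0,0,0,0.3,0,0,0,0,0.3,0,0,0,0,0.3,0,0,0,0,0.3],
)

```text
t: 21.5
tcp_pos: [462.1, -263.5, 134.1]
tool_rot: [0.453, -0.543, 0.453, 0.543]
force: [-0.2, 0.0, -2.3]
gripper_width: 49.8
```

```bash
python3 -c "
from go import *
go(461.3,-264.6,26)"
```

```text
t21.5 tcp [ 462.1 -263.5  134.1] w49.8 F [-0.2  0.  -2.3] jawyaw 1.751 -> tool shift [108.1   0.9  -0.9]
```

Emit:
send_rows(
  plan=[28,0.8,-0.8,0,0.3,28,0,0,0,0.3,28,0,0,0,0.3,18,0,0,0,0.3,4,0,0,0,0.3],
)

```text
t: 22.0
tcp_pos: [459.9, -263.9, 26.3]
tool_rot: [0.453, -0.542, 0.453, 0.544]
force: [0.3, -0.4, -3.6]
gripper_width: 49.8
```

Emit:
send_rows(
  plan=[0.6,0,0,0,0.3,0.6,0,0,0,0.3,0.6,0,0,0,0.3,0,0,0,0,0.3,0,0,0,0,0.3],
)

```text
t: 22.5
tcp_pos: [461.4, -265.0, 27.0]
tool_rot: [-0.453, 0.543, -0.453, -0.542]
force: [0.4, 0.4, -2.1]
gripper_width: 49.8
```

Emit:
send_rows(
  plan=[0.5,0,0,0,0.3,0.5,0,0,0,0.3,0.5,0,0,0,0.3,0,0,0,0,0.3,0,0,0,0,0.3],
)

```text
t: 23.0
tcp_pos: [461.1, -264.8, 24.9]
tool_rot: [0.453, -0.543, 0.453, 0.543]
force: [-0.1, 1.1, -2.7]
gripper_width: 49.8
```

Emit:
send_rows(
  plan=[0.5,0,0,0,0.3,0.5,0,0,0,0.3,0.5,0,0,0,0.3,0,0,0,0,0.3,0,0,0,0,0.3],
)

```text
t: 23.5
tcp_pos: [461.1, -264.8, 24.8]
tool_rot: [0.453, -0.543, 0.453, 0.543]
force: [-4.6, 3.1, 16.1]
gripper_width: 49.6
```

Emit:
send_rows(
  plan=[0,0,0,0,0.7,0,0,0,0,0.9,0,0,0,0,1,0,0,0,0,1,0,0,0,0,1],
)

```text
t: 24.0
tcp_pos: [461.1, -264.8, 23.3]
tool_rot: [0.453, -0.543, 0.453, 0.543]
force: [-0.4, 0.1, -0.1]
gripper_width: 86.9
```

Emit:
send_rows(
  plan=[-10,0,0,0,1,-25,0,0,0,1,-30,0,0,0,1,-30,0,0,0,1,-12,0,0,0,1],
)

```text
t: 24.5
tcp_pos: [462.6, -265.6, 133.6]
tool_rot: [-0.454, 0.544, -0.453, -0.541]
force: [0.6, 0.2, -1.1]
gripper_width: 88.3
```

```bash
python3 -c "
from go import *
go(619.7,129.4,130)"
```

```text
t24.5 tcp [ 462.6 -265.6  133.6] w88.3 F [ 0.6  0.2 -1.1] jawyaw 1.750 -> tool shift [   3.5 -225.   360.7]
```

Emit:
send_rows(
  plan=[0,-19,30,0,1,0,-19,30,0,1,0,-19,30,0,1,0,-19,30,0,1,0,-19,30,0,1],
)

```text
t: 25.0
tcp_pos: [527.9, -98.8, 130.2]
tool_rot: [0.453, -0.543, 0.453, 0.543]
force: [0.0, 0.3, -0.3]
gripper_width: 87.9
```

Emit:
send_rows(
  plan=[0,-19,30,0,1,0,-19,30,0,1,0,-19,30,0,1,0,-19,30,0,1,0,-19,30,0,1],
)

```text
t: 25.5
tcp_pos: [594.5, 65.6, 130.1]
tool_rot: [0.453, -0.543, 0.453, 0.543]
force: [-0.0, -0.5, 0.4]
gripper_width: 87.6
```

Emit:
send_rows(
  plan=[0,-19,30,0,1,0,-17,30,0,1,0,0,0,0,1,0,0,0,0,1,0,0,0,0,1],
)

```text
t: 26.0
tcp_pos: [618.8, 127.9, 130.1]
tool_rot: [-0.453, 0.542, -0.454, -0.542]
force: [-0.4, -1.2, -0.2]
gripper_width: 88.2
```

```bash
python3 -c "
from go import *
go(619.7,129.4,23)"
```

```text
t26.0 tcp [618.8 127.9 130.1] w88.2 F [-0.4 -1.2 -0.2] jawyaw 1.749 -> tool shift [107.1  -1.3   1.5]
```

Emit:
send_rows(
  plan=[28,-1,1.3,0,1,28,0,0,0,1,28,0,0,0,1,20,0,0,0,1,3,0,0,0,1],
)

```text
t: 26.5
tcp_pos: [617.8, 128.7, 20.9]
tool_rot: [0.452, -0.542, 0.455, 0.543]
force: [-1.0, -0.2, -0.2]
gripper_width: 88.1
```

Emit:
send_rows(
  plan=[0,0,0,0,0.75,0,0,0,0,0.6,0,0,0,0,0.5,0,0,0,0,0.3,0,0,0,0,0.3],
  newtons=25,
)

```text
t: 27.0
tcp_pos: [620.5, 131.3, 24.2]
tool_rot: [-0.454, 0.543, -0.453, -0.542]
force: [-0.5, -0.8, 3.2]
gripper_width: 52.2
```

Emit:
send_rows(
  plan=[-5,0,0,0,0.3,-20,0,0,0,0.3,-30,0,0,0,0.3,-30,0,0,0,0.3,-25,0,0,0,0.3],
)

```text
t: 27.5
tcp_pos: [620.0, 131.2, 135.1]
tool_rot: [-0.453, 0.543, -0.453, -0.543]
force: [-0.2, -0.2, -2.0]
gripper_width: 52.5
```

```bash
python3 -c "
from go import *
go(632,-146,130)"
```

```text
t27.5 tcp [620.  131.2 135.1] w52.5 F [-0.2 -0.2 -2. ] jawyaw 1.750 -> tool shift [   5.1   37.6 -274.9]
```

Emit:
send_rows(
  plan=[0,2,-14,0,0.3,0,3.8,-27.5,0,0.3,0,3.8,-27.5,0,0.3,0,3.8,-27.5,0,0.3,0,3.8,-27.5,0,0.3],
)

```text
t: 28.0
tcp_pos: [623.9, 3.8, 132.0]
tool_rot: [0.453, -0.542, 0.454, 0.543]
force: [0.9, -1.1, -2.3]
gripper_width: 52.6
```

Emit:
send_rows(
  plan=[0,3.8,-27.5,0,0.3,0,3.8,-27.5,0,0.3,0,3.8,-27.5,0,0.3,0,3.8,-27.5,0,0.3,0,3.8,-27.5,0,0.3],
)

```text
t: 28.5
tcp_pos: [629.5, -134.7, 131.9]
tool_rot: [0.453, -0.542, 0.454, 0.543]
force: [-0.7, -0.8, -2.3]
gripper_width: 52.5
```

Emit:
send_rows(
  plan=[0,1.5,-13.5,0,0.3,0,0,0,0,0.3,0,0,0,0,0.3,0,0,0,0,0.3,0,0,0,0,0.3],
)

```text
t: 29.0
tcp_pos: [632.1, -144.1, 133.4]
tool_rot: [0.453, -0.543, 0.452, 0.544]
force: [-0.7, 0.1, -1.5]
gripper_width: 52.4
```

```bash
python3 -c "
from go import *
go(632,-146,26)
shot('scene','pics/s3.png')
a=cv2.imread('pics/s3.png')[130:280,190:410]
cv2.imwrite('pics/c3.png',cv2.resize(a,(770,525)))"
```

```text
t29.0 tcp [ 632.1 -144.1  133.4] w52.4 F [-0.7  0.1 -1.5] jawyaw 1.753 -> tool shift [107.4   0.5  -2. ]
```

View pics/c3.png

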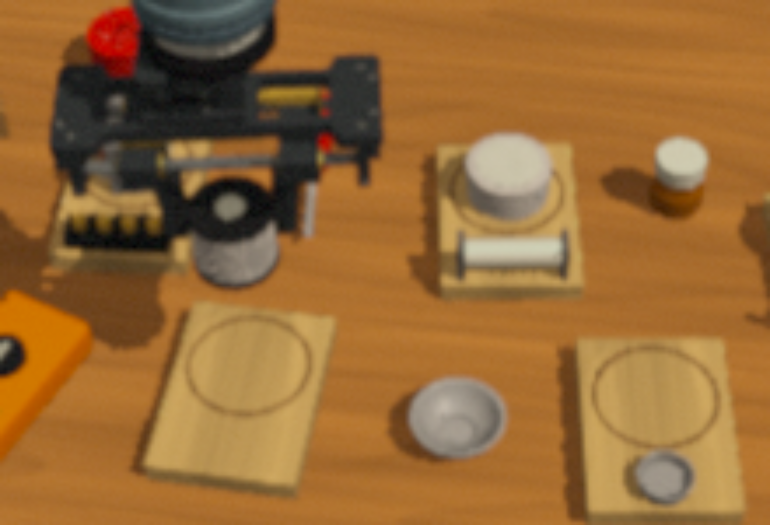

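Emit:
send_rows(
  plan=[28,0.5,-2,0,0.3,28,0,0,0,0.3,28,0,0,0,0.3,18,0,0,0,0.3,4,0,0,0,0.3],
)

```text
t: 29.55
tcp_pos: [630.3, -147.2, 25.3]
tool_rot: [0.452, -0.542, 0.454, 0.544]
force: [0.1, -0.2, -0.9]
gripper_width: 52.3
```

Emit:
send_rows(
  plan=[0.7,0,0,0,0.3,0.7,0,0,0,0.3,0.6,0,0,0,0.3,0,0,0,0,0.3,0,0,0,0,0.3],
)

```text
t: 30.05
tcp_pos: [632.2, -148.3, 26.1]
tool_rot: [-0.453, 0.543, -0.453, -0.542]
force: [-0.0, 1.0, -1.5]
gripper_width: 52.1
```

Emit:
send_rows(
  plan=[0.5,0,0,0,0.3,0.5,0,0,0,0.3,0.5,0,0,0,0.3,0,0,0,0,0.3,0,0,0,0,0.3],
)

```text
t: 30.55
tcp_pos: [631.9, -148.2, 24.3]
tool_rot: [-0.453, 0.543, -0.453, -0.543]
force: [-1.9, 0.3, 3.7]
gripper_width: 52.4
```

Emit:
send_rows(
  plan=[0.3,0,0,0,0.3,0,0,0,0,0.7,0,0,0,0,0.9,0,0,0,0,1,0,0,0,0,1],
)

```text
t: 31.05
tcp_pos: [631.9, -148.2, 23.5]
tool_rot: [-0.453, 0.543, -0.453, -0.543]
force: [0.1, 0.3, -1.0]
gripper_width: 82.1
```

Emit:
send_rows(
  plan=[0,0,0,0,1,-30,0,0,0,1,-30,0,0,0,1,-30,0,0,0,1,-15,0,0,0,1],
)

```text
t: 31.55
tcp_pos: [633.3, -148.5, 131.4]
tool_rot: [-0.454, 0.544, -0.453, -0.542]
force: [0.4, -0.2, 0.6]
gripper_width: 88.2
```

```bash
python3 -c "
from go import *
go(452,10,130)"
```

```text
t31.6 tcp [ 633.3 -148.5  131.4] w88.2 F [ 0.4 -0.2  0.6] jawyaw 1.750 -> tool shift [  0.6 150.1 188.3]
```

Emit:
send_rows(
  plan=[0,20,25,0,1,0,20,25,0,1,0,20,25,0,1,0,20,25,0,1,0,20,25,0,1],
)

```text
t: 32.05
tcp_pos: [509.7, -42.2, 128.1]
tool_rot: [0.453, -0.543, 0.453, 0.543]
force: [0.4, 0.4, 0.8]
gripper_width: 88.1
```

Emit:
send_rows(
  plan=[0,20,25,0,1,0,20,25,0,1,0,9,13,0,1,0,0,0,0,1,0,0,0,0,1],
)

```text
t: 32.55
tcp_pos: [452.8, 9.6, 128.8]
tool_rot: [-0.453, 0.543, -0.453, -0.542]
force: [-0.3, -0.4, 0.1]
gripper_width: 88.4
```

```bash
python3 -c "
from go import *
go(452,10,21)"
```

```text
t32.5 tcp [452.8   9.6 128.8] w88.4 F [-0.3 -0.4  0.1] jawyaw 1.750 -> tool shift [107.8   0.9   0.6]
```

Emit:
send_rows(
  plan=[28,0.8,0.5,0,1,28,0,0,0,1,28,0,0,0,1,20,0,0,0,1,3,0,0,0,1],
)

```text
t: 33.05
tcp_pos: [450.6, 9.2, 19.6]
tool_rot: [0.453, -0.542, 0.455, 0.543]
force: [-0.1, 0.8, 0.5]
gripper_width: 88.1
```

Emit:
send_rows(
  plan=[0,0,0,0,0.8,0,0,0,0,0.7,0,0,0,0,0.55,0,0,0,0,0.4,0,0,0,0,0.4],
  newtons=20,
)

```text
t: 33.55
tcp_pos: [451.8, 10.6, 22.5]
tool_rot: [-0.454, 0.543, -0.453, -0.542]
force: [-1.4, -0.1, 6.2]
gripper_width: 60.7
```

Emit:
send_rows(
  plan=[-5,0,0,0,0.4,-20,0,0,0,0.4,-30,0,0,0,0.4,-30,0,0,0,0.4,-25,0,0,0,0.4],
)

```text
t: 34.05
tcp_pos: [450.6, 10.6, 133.3]
tool_rot: [-0.453, 0.543, -0.453, -0.543]
force: [1.0, -0.2, -0.7]
gripper_width: 61.1
```

```bash
python3 -c "
from go import *
go(622.9,125.5,130)"
```

```text
t34.0 tcp [450.6  10.6 133.3] w61.1 F [ 1.  -0.2 -0.7] jawyaw 1.750 -> tool shift [   3.4 -190.1   82.3]
```

Emit:
send_rows(
  plan=[0,-14,6,0,0.4,0,-22,9.5,0,0.4,0,-22,9.5,0,0.4,0,-22,9.5,0,0.4,0,-22,9.5,0,0.4],
)

```text
t: 34.55
tcp_pos: [543.6, 72.6, 131.8]
tool_rot: [0.453, -0.543, 0.453, 0.543]
force: [1.1, 0.5, -0.4]
gripper_width: 61.0
```

Emit:
send_rows(
  plan=[0,-22,9.5,0,0.4,0,-22,9.5,0,0.4,0,-22,9.5,0,0.4,0,-22,9.5,0,0.4,0,0,0,0,0.4],
)

```text
t: 35.05
tcp_pos: [624.6, 127.8, 131.7]
tool_rot: [0.453, -0.543, 0.452, 0.543]
force: [0.6, 0.4, -0.6]
gripper_width: 61.0
```

Emit:
send_rows(
  plan=[0,0,0,0,0.4,0,0,0,0,0.4,0,0,0,0,0.4,0,0,0,0,0.4,0,0,0,0,0.4],
)

```text
t: 35.55
tcp_pos: [622.9, 124.8, 131.8]
tool_rot: [-0.453, 0.543, -0.453, -0.543]
force: [0.1, -0.6, -1.3]
gripper_width: 61.1
```

```bash
python3 -c "
from go import *
go(622.9,125.5,25)"
```

```text
t35.5 tcp [622.9 124.8 131.8] w61.1 F [ 0.1 -0.6 -1.3] jawyaw 1.750 -> tool shift [ 1.068e+02 -1.000e-01  7.000e-01]
```

Emit:
send_rows(
  plan=[28,0,0.6,0,0.4,28,0,0,0,0.4,28,0,0,0,0.4,18,0,0,0,0.4,4,0,0,0,0.4],
)

```text
t: 36.05
tcp_pos: [621.1, 125.3, 23.4]
tool_rot: [0.452, -0.542, 0.454, 0.544]
force: [-0.5, -0.4, -0.7]
gripper_width: 61.0
```

Emit:
send_rows(
  plan=[0.6,0,0,0,0.4,0.6,0,0,0,0.4,0.6,0,0,0,0.4,0,0,0,0,0.4,0,0,0,0,0.4],
)

```text
t: 36.55
tcp_pos: [623.4, 125.8, 24.4]
tool_rot: [-0.453, 0.543, -0.453, -0.543]
force: [-0.4, 0.3, -0.9]
gripper_width: 61.0
```

Emit:
send_rows(
  plan=[0.4,0,0,0,0.4,0.4,0,0,0,0.4,0.4,0,0,0,0.4,0,0,0,0,0.4,0,0,0,0,0.4],
)

```text
t: 37.05
tcp_pos: [623.0, 125.8, 22.6]
tool_rot: [0.453, -0.543, 0.453, 0.543]
force: [-0.1, 0.1, -0.4]
gripper_width: 60.7
```

Emit:
send_rows(
  plan=[0.5,0,0,0,0.4,0.5,0,0,0,0.4,0.4,0,0,0,0.4,0,0,0,0,0.4,0,0,0,0,0.4],
)

```text
t: 37.55
tcp_pos: [623.0, 125.7, 22.5]
tool_rot: [0.453, -0.543, 0.453, 0.543]
force: [-4.4, -0.9, 11.2]
gripper_width: 61.2
```

Emit:
send_rows(
  plan=[0,0,0,0,0.8,0,0,0,0,0.9,0,0,0,0,1,0,0,0,0,1,0,0,0,0,1],
)

```text
t: 38.05
tcp_pos: [622.9, 125.7, 21.1]
tool_rot: [0.453, -0.543, 0.453, 0.543]
force: [-0.6, -0.3, 0.1]
gripper_width: 88.2
```

Emit:
send_rows(
  plan=[-10,0,0,0,1,-25,0,0,0,1,-30,0,0,0,1,-30,0,0,0,1,-13,0,0,0,1],
)

```text
t: 38.55
tcp_pos: [624.8, 126.2, 132.8]
tool_rot: [-0.455, 0.544, -0.452, -0.542]
force: [-0.5, 0.2, 0.7]
gripper_width: 88.0
```

```bash
python3 -c "
from go import *
go(632,-148,130)
from meas import *;measure(shot('top','pics/t4.png'))"
```

```text
t38.5 tcp [624.8 126.2 132.8] w88.0 F [-0.5  0.2  0.7] jawyaw 1.750 -> tool shift [   2.5   41.8 -271.1]
rest LxS 0 0 zmed nan yaw nan spot [nan nan]
dish LxS 138 101 zmed 18.0 yaw 0.138 spot [622.6 126.2]
   obj top 354.3 circ 602.5 96.5 r 18.9 mean [600.7  94.9] rect [601.1  94.6] [ 6.  37.7] 54
roller LxS 140 100 zmed 18.3 yaw 0.146 spot [451.3   9.3]
strip LxS 140 99 zmed 18.4 yaw 0.078 spot [ 462.1 -265. ]
   obj top 68.3 circ 460.8 -265.6 r 32.4 mean [ 461.3 -266.1] rect [ 461.7 -268.4] [57.5 38.6] 12
bare LxS 138 100 zmed 18.1 yaw -0.025 spot [ 632.  -146.4]
   obj top 66.2 circ 631.7 -149.8 r 26.7 mean [ 631.8 -149.6] rect [ 632.5 -149.9] [50.1 51.9] 45meas.py:19: RuntimeWarning: invalid value encountered in divide
  L,S=np.hypot(*l),np.hypot(*s);l=l/L*np.sign(l[0]);spot=np.array(r[0])-20*l
  return _methods._mean(a, axis=axis, dtype=dtype,
  ret = ret.dtype.type(ret / rcount)
```

Emit:
send_rows(
  plan=[0,4,-27,0,1,0,4,-27,0,1,0,4,-27,0,1,0,4,-27,0,1,0,4,-27,0,1],
)

```text
t: 39.1
tcp_pos: [626.6, -11.8, 128.0]
tool_rot: [0.453, -0.542, 0.454, 0.543]
force: [0.6, -0.2, -0.8]
gripper_width: 88.2
```

Emit:
send_rows(
  plan=[0,4,-27,0,1,0,4,-27,0,1,0,4,-27,0,1,0,4,-27,0,1,0,4,-28,0,1],
)

```text
t: 39.6
tcp_pos: [631.2, -148.8, 128.0]
tool_rot: [0.453, -0.542, 0.453, 0.543]
force: [-0.8, 0.1, 0.7]
gripper_width: 88.5
```

Emit:
send_rows(
  plan=[0,0,0,0,1,0,0,0,0,1,0,0,0,0,1,0,0,0,0,1,0,0,0,0,1],
)

```text
t: 40.1
tcp_pos: [632.1, -146.7, 129.2]
tool_rot: [0.453, -0.543, 0.453, 0.543]
force: [0.6, -0.4, -0.2]
gripper_width: 88.0
```

```bash
python3 -c "
from go import *
go(631.9,-149,22.5)"
```

```text
t40.1 tcp [ 632.1 -146.7  129.2] w88.0 F [ 0.6 -0.4 -0.2] jawyaw 1.752 -> tool shift [106.7   0.6  -2.3]
```

Emit:
send_rows(
  plan=[28,0.5,-2,0,1,28,0,0,0,1,28,0,0,0,1,19,0,0,0,1,3,0,0,0,1],
)

```text
t: 40.6
tcp_pos: [630.0, -149.0, 20.7]
tool_rot: [0.452, -0.542, 0.454, 0.544]
force: [-0.4, 0.8, 0.3]
gripper_width: 88.2
```

Emit:
send_rows(
  plan=[0,0,0,0,0.75,0,0,0,0,0.6,0,0,0,0,0.5,0,0,0,0,0.3,0,0,0,0,0.3],
  newtons=25,
)

```text
t: 41.1
tcp_pos: [632.4, -149.9, 24.1]
tool_rot: [-0.453, 0.543, -0.453, -0.543]
force: [-0.1, 1.5, 4.0]
gripper_width: 52.2
```

Emit:
send_rows(
  plan=[-5,0,0,0,0.3,-20,0,0,0,0.3,-30,0,0,0,0.3,-30,0,0,0,0.3,-25,0,0,0,0.3],
)

```text
t: 41.6
tcp_pos: [631.9, -150.3, 134.9]
tool_rot: [-0.453, 0.543, -0.453, -0.543]
force: [0.0, -0.2, -2.4]
gripper_width: 52.1
```

```bash
python3 -c "
from go import *
go(450.8,9,130)"
```

```text
t41.6 tcp [ 631.9 -150.3  134.9] w52.1 F [ 0.  -0.2 -2.4] jawyaw 1.750 -> tool shift [  4.8 149.8 189. ]
```

Emit:
send_rows(
  plan=[0,8,10,0,0.3,0,16.6,21,0,0.3,0,16.6,21,0,0.3,0,16.6,21,0,0.3,0,16.6,21,0,0.3],
)

```text
t: 42.1
tcp_pos: [540.7, -70.4, 133.3]
tool_rot: [0.453, -0.543, 0.453, 0.543]
force: [0.9, 0.8, -1.4]
gripper_width: 52.0
```

Emit:
send_rows(
  plan=[0,16.6,21,0,0.3,0,16.6,21,0,0.3,0,16.6,21,0,0.3,0,16.6,21,0,0.3,0,9,11,0,0.3],
)

```text
t: 42.6
tcp_pos: [448.9, 10.3, 133.3]
tool_rot: [0.453, -0.543, 0.453, 0.543]
force: [0.3, 0.7, -2.8]
gripper_width: 52.0
```

Emit:
send_rows(
  plan=[0,0,0,0,0.3,0,0,0,0,0.3,0,0,0,0,0.3,0,0,0,0,0.3,0,0,0,0,0.3],
)

```text
t: 43.1
tcp_pos: [451.2, 8.6, 133.2]
tool_rot: [-0.453, 0.543, -0.453, -0.542]
force: [-0.3, 0.7, -2.1]
gripper_width: 51.9
```

```bash
python3 -c "
from go import *
go(450.8,9,26)"
```

```text
t43.1 tcp [451.2   8.6 133.2] w51.9 F [-0.3  0.7 -2.1] jawyaw 1.749 -> tool shift [107.2   0.3   0.5]
```

Emit:
send_rows(
  plan=[28,0.3,0.5,0,0.3,28,0,0,0,0.3,28,0,0,0,0.3,18,0,0,0,0.3,4,0,0,0,0.3],
)

```text
t: 43.6
tcp_pos: [449.2, 9.3, 25.5]
tool_rot: [0.452, -0.542, 0.454, 0.544]
force: [-1.2, -0.4, -2.2]
gripper_width: 52.4
```

Emit:
send_rows(
  plan=[0.7,0,0,0,0.3,0.7,0,0,0,0.3,0.6,0,0,0,0.3,0,0,0,0,0.3,0,0,0,0,0.3],
)

```text
t: 44.1
tcp_pos: [450.8, 9.6, 25.7]
tool_rot: [-0.453, 0.543, -0.453, -0.543]
force: [-0.2, -0.4, -1.9]
gripper_width: 52.0
```

Emit:
send_rows(
  plan=[0.5,0,0,0,0.3,0.5,0,0,0,0.3,0.4,0,0,0,0.3,0,0,0,0,0.3,0,0,0,0,0.3],
)

```text
t: 44.6
tcp_pos: [450.4, 9.6, 24.0]
tool_rot: [-0.453, 0.543, -0.453, -0.543]
force: [-2.3, -0.9, 4.1]
gripper_width: 52.0
```

Emit:
send_rows(
  plan=[0.2,0,0,0,0.3,0,0,0,0,0.7,0,0,0,0,0.9,0,0,0,0,1,0,0,0,0,1],
)

```text
t: 45.1
tcp_pos: [450.4, 9.6, 23.5]
tool_rot: [0.453, -0.543, 0.453, 0.543]
force: [-0.7, 0.0, 0.0]
gripper_width: 82.2
```

Emit:
send_rows(
  plan=[0,0,0,0,1,-20,0,0,0,1,-40,0,0,0,1,-40,0,0,0,1,-40,0,0,0,1],
)

```text
t: 45.6
tcp_pos: [449.9, 9.6, 165.1]
tool_rot: [0.453, -0.543, 0.453, 0.543]
force: [0.2, 0.4, -0.6]
gripper_width: 88.3
```

Emit:
send_rows(
  plan=[-5,3,40,0,1,-5,3,40,0,1,-5,3,40,0,1,-5,3,40,0,1,-5,6,40,0,1],
)

```text
t: 46.1
tcp_pos: [396.5, 204.6, 189.0]
tool_rot: [-0.453, 0.543, -0.453, -0.543]
force: [1.9, -0.2, -0.7]
gripper_width: 88.1
```

Emit:
send_rows(
  plan=[0,10,40,0,1,0,10,40,0,1,0,15,40,0,1,0,15,40,0,1,0,15,40,0,1],
)

```text
t: 46.6
tcp_pos: [296.2, 389.6, 188.6]
tool_rot: [-0.453, 0.543, -0.453, -0.543]
force: [1.2, 1.0, -0.4]
gripper_width: 88.2
```

Emit:
send_rows(
  plan=[0,20,40,0,1,0,20,40,0,1,0,0,0,0,1,0,0,0,0,1,0,0,0,0,1],
)

```text
t: 47.1
tcp_pos: [244.7, 458.6, 188.3]
tool_rot: [-0.453, 0.543, -0.454, -0.542]
force: [0.6, -0.0, 0.5]
gripper_width: 88.0
```

```bash
python3 -c "
from go import *
from meas import *
go(450,9,130);measure(shot('top','pics/t5.png'));shot('scene','pics/s5.png')
a=cv2.imread('pics/s5.png')[140:280,190:470];b=cv2.imread('pics/t5.png')[90:240,130:480]
cv2.imwrite('pics/c5.png',np.vstack([cv2.resize(a,(600,300)),cv2.resize(b,(600,257))]))"
```

```text
t47.1 tcp [244.7 458.6 188.3] w88.0 F [ 0.6 -0.   0.5] jawyaw 1.749 -> tool shift [  59.  -122.5 -478.8]
rest LxS 139 102 zmed 18.0 yaw 0.182 spot [468.  255.4]
   obj top 59.6 circ 467.4 254.0 r 30.5 mean [467.5 253.7] rect [467.3 253.8] [58.6 59.1] 19
dish LxS 140 101 zmed 17.9 yaw 0.132 spot [623.3 125.8]
   obj top 50.1 circ 621.1 124.0 r 31.1 mean [620.9 124. ] rect [621.1 123.5] [60.  59.5] 44
roller LxS 140 100 zmed 18.3 yaw 0.146 spot [451.3   9.2]
   obj top 66.4 circ 451.5 7.9 r 26.9 mean [451.6   8. ] rect [451.1   8.1] [50.8 50.9] 89
strip LxS 140 99 zmed 18.4 yaw 0.077 spot [ 462.2 -265. ]
   obj top 68.4 circ 461.0 -265.2 r 32.3 mean [ 461.3 -266. ] rect [ 462.1 -268.9] [58. 40.] 12
bare LxS 138 100 zmed 18.0 yaw -0.025 spot [ 632.1 -146.5]
```

View pics/c5.png

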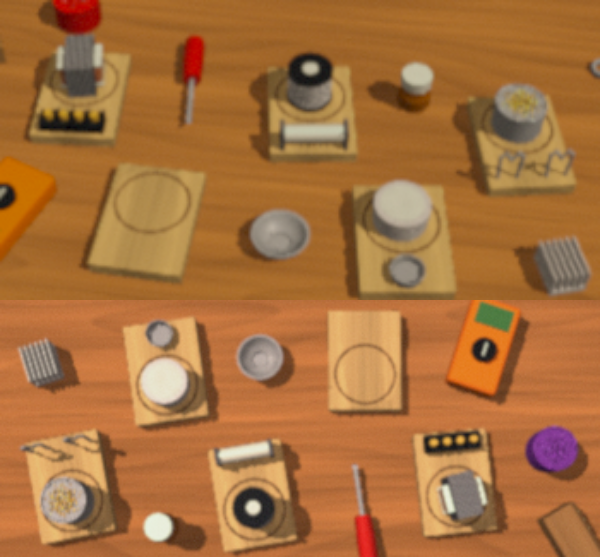

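```bash
python3 -c "
from workcell import arm
print(arm.sign_off())"
```

```text
the job is handed in; nothing more can be done
None
```

All four things now stand upright on their own bases. I used the bare base first as the free spot for the transformer and pot swap, then for the reel and tin swap, and it is empty again. The job was handed in at about 47 s, with the gripper open and clear of everything.

The last depth measurements put each thing this far from its circle centre, with the top heights as they should be for things standing upright:

| Thing | Base | Offset from centre |
|---|---|---|
| Tip-cleaner pot | wire rests | about 2 mm |
| Flux tin | steel dish | about 3 mm |
| Solder reel | roller | about 1 mm |
| Transformer | terminal strip | about 1 mm (another estimate from the same picture gave 4 mm) |

- **Accuracy:** these offsets are close to the roughly 2 mm calibration accuracy.
- **Transformer angle:** it stands about 0.1 rad off square to its base, because I left its yaw as it was gripped.
- **Reel grip:** the gripper read about 52 mm on the reel, between its winding (51 mm) and end discs (54 mm). It was upright when I looked at it in the gripper and in the final pictures.
- **Forces:** the readings at the end of each move never passed about 17 N. No check failed.

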